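Clear the reading strip and turn the bottle's mark to the scanner

TASK

First use the scraper block to sweep the three yellow wax chips off the strip between the turntable and the blue scanner, into the green trough at the strip's far edge; the gripper itself must not touch the chips. Then, without touching the bottle (its mark is still wet), push the red handle of the turntable round until the bottle's yellow mark squarely faces the scanner's window (to about ten degrees). Finish with the chips in the trough, the bottle upright in the middle of the turntable, the scraper set down on the table clear of the station, and nothing else on the table moved.

Things in the scene. Friction and masses are not known exactly. Their poses are not given: they have to be found in the camera images.
- station: Reading station, fixed: aluminium deck 190 (x) by 410 (y) by 45 mm high. Origin on the table under the middle of the strip; x across the strip, away from the robot, towards the trough; y from the scanner towards the turntable; z up. The deck spans x -95 to 95, y -170 to 240; the clear strip (dark grey) y -75 to 70.
- window (a point): Middle of the scanner's black and red window, 95 mm above the table; axes as the station's. It looks along station +y from the blue scanner block, 110 (x) by 80 (y) by 85 mm high, on the deck at y -155 to -75, its top 130 mm above the table; a red bar on the top marks the window's edge.
- trough (a point): Middle of the inner floor of the waste trough, green, open on top, along the strip's far edge: outside station x 95 to 170, y -80 to 80, rim 30 mm above the table, walls and floor 3 mm.
- pivot (a point): Turntable's axis, on its top face 57 mm above the table. Grey disc of 160 mm diameter, 12 mm thick, centred at station x 0, y 150.
- turntable (a joint): Turntable angle in rad, 0 when the red handle points along station +y, growing counterclockwise seen from above (towards the robot's side); it turns stiffly between -2.2 and 2.2 and stays where it is left.
- handle (a point): Centre of the top of the red handle, an upright round pin of 18 mm diameter, 55 mm long, on an arm of the turntable 125 mm from the axis; its top is 111 mm above the table, the arm's upper face 56 mm.
- bottle: Loose black bottle, 60 mm diameter, 148 mm tall with its cap, 0.25 kg, standing on the middle of the turntable and turning with it. Origin at the centre of its underside, z up, x out through the middle of the yellow mark. A yellow stripe on the cap points the same way.
- mark (a point): Middle of the yellow mark (25 mm wide, 60 mm tall) on the bottle's side, 30 mm from its axis, 55 mm above its underside.
- scraper: Scraper block standing on the table: orange foot 30 (x) by 110 (y) by 25 mm high, on it a wooden grip 24 (x) by 70 (y) mm whose top is 83 mm above the foot's underside. Origin at the centre of the underside. Grip it across x from above; sweep along x.
- chip0: Loose chip of hardened yellow wax, about 26 by 24 by 10 mm, lying on the strip; origin at the centre of its underside.
- chip1: Loose chip of hardened yellow wax, about 26 by 24 by 10 mm, lying on the strip; origin at the centre of its underside.
- chip2: Loose chip of hardened yellow wax, about 26 by 24 by 10 mm, lying on the strip; origin at the centre of its underside.
- spare_a: Spare black bottle, 60 mm diameter, 148 mm tall, right of the station; no mark; leave alone.
- spare_b: Spare black bottle as before, left of the station; leave alone.
- spare_c: Spare black bottle as before, left of the station; leave alone.
- tape: Roll of tape, 100 mm diameter, 45 mm high; leave alone.
- jar: Amber jar, 72 mm diameter, 90 mm high; leave alone.
- funnel: Black funnel standing mouth down, 96 mm diameter, 95 mm high; leave alone.
Things that resemble listed ones, but are neither listed nor needed, are in the scene too. Of the things that look like the scraper, the larger one is meant.

How it is judged (in metres and radians):
On the way, in this order (a step that is already met when the one before it is completed fails the run):
1. all three chips lie in the trough (x of chip0 in the frame of station between 0.093 and 0.172 m and y of chip0 in the frame of station between -0.082 and 0.082 m and height (world z) of each of chip0, chip1, chip2 below 0.03 m and x of chip1 in the frame of station between 0.093 and 0.172 m and y of chip1 in the frame of station between -0.082 and 0.082 m and x of chip2 in the frame of station between 0.093 and 0.172 m and y of chip2 in the frame of station between -0.082 and 0.082 m), for 0.2 s.
2. the bottle's mark faces the scanner's window (angle between the x axis of bottle and the y axis of station, either way round below 0.2 rad and y of mark in the frame of window below 0.21 m and horizontal distance between bottle and pivot below 0.02 m and angle between bottle's own z axis and vertical below 0.1 rad), for 0.2 s.
At the end, for the whole second after the job is handed in: All three chips lie in the trough, below its 30 mm rim; the bottle is upright (0.1 rad), within 20 mm of the turntable's axis, its mark within 0.2 rad of facing the window squarely; the scraper is on the table, not touching the station; scraper, bottle and turntable are at rest (all of step 1 and all of step 2 and height (world z) of scraper between -0.05 and 0.03 m and contact force between scraper and station below 0.05 N and linear speed of each of scraper, bottle below 0.02 m/s and velocity of joint turntable between -0.05 and 0.05 rad/s).
It fails at once if the robot or the scraper touches the marked bottle (contact force between any of the fingers, the arm, scraper and bottle above 0.3 N).
It fails at once if the robot touches a chip itself (contact force between any of the fingers, the arm and chip0 above 0.3 N or contact force between any of the fingers, the arm and chip1 above 0.3 N or contact force between any of the fingers, the arm and chip2 above 0.3 N).
It fails at once if a bystander is moved more than 20 mm or tipped over (distance of any of spare_a, spare_b, spare_c, tape, jar, funnel from where it was at the start of the episode above 0.02 m or angle between any of spare_a, spare_b, spare_c, tape, jar, funnel's own z axis and vertical above 0.3 rad).
It also fails if it takes over 67 s, if anything falls off the work surface, if the arm or the gripper's body presses on something with over 40 N, if the wrist force passes 120 N, or if a joint passes its speed limit or range.

ROBOT

A 6-joint arm with a two-finger parallel gripper is mounted at the origin on the work surface. World frame = base frame: x ahead of the robot, y to its left, z up, the work surface at z = 0. Lengths are in mm, angles in rad, forces in N, time in s.
With the tool pointing down it reaches from about 275 to 1000 mm from the base axis. Payload 8.4 kg.
Tool frame: the origin (TCP) lies at the very end of the fingers, on their centre line; the grasp point (between the pads) lies 19 mm behind it; z points along the fingers, y is the line along which they close (so a half turn about z gives the same grasp; the last joint's range is limited). The gripper opens to 85 mm and grips with 20 to 120 N. Pads are 22 mm wide; open, the fingers measure 114 mm over their backs; the gripper's body (76 mm by 85 mm) begins 54 mm behind the grasp point. The pads swing forward as they close: fully open they stand 13 mm farther back than shut.
Start: joints at [1.185, 0.353, 1.633, -0, 1.155, -0.002], TCP at [234.028, 579.533, 231.281] pointing down, gripper open.
Joint ranges: [-2.63, 2.63], [-0.92, 2.1], [0.06, 2.66], [-1.3, 4.44], [0, 2.69], [-3.02, 3.02]. Speed limits (rad/s): [2.22, 2.22, 2.79, 3.14, 3.14, 3.14].

INTERFACE

Orientations are given as a unit quaternion [x, y, z, w].
In Python, from station import robot, camera, ticket gives the robot as it stands.
- The arm moves only by the tool apply_moves, never from a script. Its argument "plan" is a list of rows, each an object of numbers: "dx", "dy", "dz": the shift along the tool's x, y, z in cm; "spin": the turn about the tool's z in degrees; "fingers": the opening, from 0 (shut) to 1 (fully open). In form: [{"dx": .., "dy": .., "dz": .., "spin": .., "fingers": ..}, ...]. A call has 1 to 8 rows; each row shifts and turns the commanded pose from where the row before left it, along the tool's axes as they then stand; what a row does not reach is not made up. A row lasts 1/12 s, in which the tool goes at most 41.7 mm and 7.16 degrees, less where a joint would pass 70% of its speed; a pose out of reach is approached as far as the arm can. A call is refused whole if a number of a shift passes 4.17 or a number of a turn 7.16, either way. A call with a gripper value outside its range is refused whole. The fingers move at their own pace and stop on an object; "squeeze" is the grip in N (left out, the last holds). Time passes only in rows, so rows that do not move let the fingers close. It gives the time, the measured TCP pose, the force, the opening and the grip force at its end, in the units of the state.
- robot.get_obs(): the state, without advancing time (a new reading comes with each control period).
- camera(name): name is "scene" or "top" or "wrist"; returns a dict with "frame" (480x640x3 uint8, blue, green, red), "mtx" (3x3 intrinsics, pixels), "camera_from_world" (4x4, takes a point from world to camera coordinates). Camera axes: x right, y down, z forward; pixel columns grow to the right and rows downward; lengths in mm; the calibration is good to about 2 mm. A picture is of the moment at which its call begins. There is no depth.
- ticket.finish_job(): hands the job in; it is judged then, once.
The state is a dict: "time": time; "joints": joint angles; "qd": joint speeds; "joint_efforts": joint torques, N m; "tool_pos": TCP position; "ee_rot": TCP orientation; "force": force on the tool from outside, world axes, zero at the start; "wrist_torque": the same for the moment, N m; "gripper_width": finger opening in mm; "gripper_force": force on a finger pad.
Only numpy, scipy, OpenCV 4.12 (cv2) and the standard library are available. Lean on these libraries where they do the work, as an engineer would, in place of code of your own. Each camera call takes 0.05 s, during which the arm holds its last target. There are 200 camera calls.

## Working session

There is one attempt and no reset: what is moved stays moved. The work goes in short steps, Python scripts to look and compute and a tool call to move; the robot and the scene stay as the last step left them, time stands still between calls to the robot, and variables do not carry over. Pictures are saved under pics/ and viewed, at most 10 in all, crops included, and the job is handed in when it is done.

Besides the shell and the picture viewer there is one more tool, called after "Call:" as a command line: name --argument value ..., lists and objects as JSON in quotes. apply_moves: Moves the arm, as the interface text tells. Its arguments: {"type":"object","properties":{"plan":{"type":"array"},"squeeze":{"type":"number"}},"required":["plan"]}

```bash
mkdir -p pics; ls; python3 - <<'E'
from station import robot,camera,ticket
import cv2,numpy as np
np.set_printoptions(suppress=True,precision=3)
for n in("scene","top"):
    c=camera(n);cv2.imwrite(f"pics/{n}0.png",c["frame"]);print(c["mtx"],c["camera_from_world"])
print(robot.get_obs())
E
```

```text
pics
[[442.353   0.    308.15 ]
 [  0.    442.353 236.946]
 [  0.      0.      1.   ]] [[   0.849    0.528    0.012 -425.576]
 [   0.378   -0.592   -0.712 -157.403]
 [  -0.369    0.609   -0.702 1532.467]
 [   0.       0.       0.       1.   ]]
[[535.575   0.    320.186]
 [  0.    535.575 232.339]
 [  0.      0.      1.   ]] [[   0.031   -1.      -0.005  -52.316]
 [  -0.975   -0.029   -0.222  525.084]
 [   0.222    0.012   -0.975 1292.985]
 [   0.       0.       0.       1.   ]]
{'time': 0.1, 'joints': array([ 1.185,  0.354,  1.634, -0.   ,  1.155, -0.002]), 'qd': array([-0.002, -0.001, -0.   , -0.001,  0.   , -0.   ]), 'joint_efforts': array([  0.   , -60.636, -34.282,   0.   ,   0.004,   0.   ]), 'tool_pos': array([233.86 , 579.13 , 230.621]), 'ee_rot': array([ 0.191,  0.982, -0.001, -0.   ]), 'force': array([0.565, 0.641, 0.653]), 'wrist_torque': array([0.009, 0.023, 0.036]), 'gripper_force': 0.0, 'gripper_width': 85.3542513277345}
```

View pics/scene0.png

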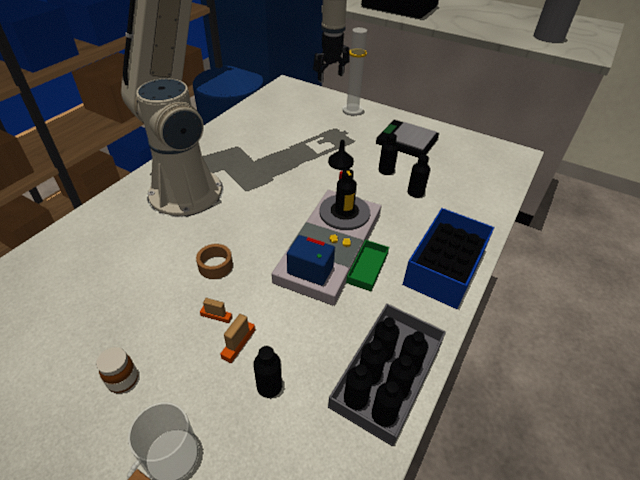

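View pics/top0.png

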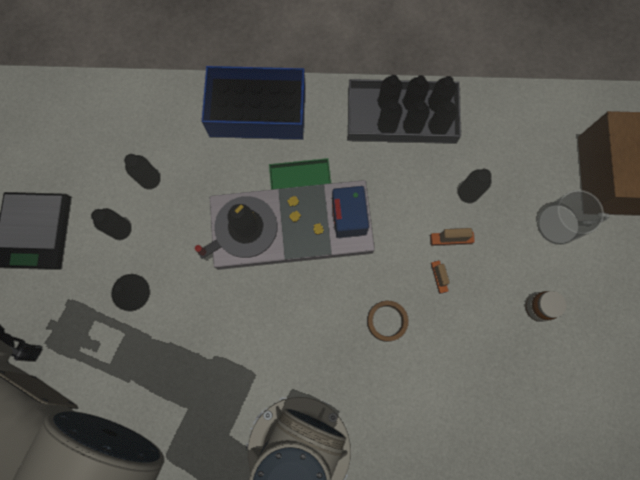

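The scene view shows the station with the bottle, the scanner and three chips. The larger scraper is at about (238,338) and the smaller look-alike at (214,310). In the top view the deck corners are about (210,195), (368,181), (374,250) and (216,268). The handle is at (200,250), the large scraper at (453,237), and the chips at (293,201), (295,216) and (318,229). I'll enlarge this area for pixel accuracy.

```bash
python3 - <<'E'
import cv2
f=cv2.imread("pics/top0.png")[150:285,190:490]
f=cv2.convertScaleAbs(f,alpha=1.8)
cv2.imwrite("pics/crop0.png",cv2.resize(f,None,fx=2.6667,fy=2.6667,interpolation=cv2.INTER_CUBIC))
E
```

```text
(no output)
```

View pics/crop0.png

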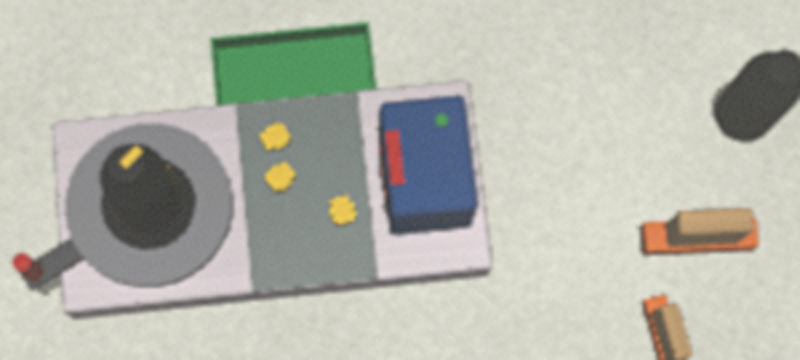

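The crop gives the deck's top corners as (53,123), (468,82), (490,266) and (67,307). The chips are at (275,136), (280,176) and (343,209), the handle top at (23,263), the cap stripe from (122,166) to (140,149), and the scraper foot from (642,238) to (757,229).

```bash
cat > h.py <<'E'
from station import robot,camera,ticket
import cv2,numpy as np
from scipy.optimize import least_squares
np.set_printoptions(suppress=True,precision=3)
K={"top":(np.array([[535.575,0,320.186],[0,535.575,232.339],[0,0,1]]))}
def ray(c,p,z):
    T=c["camera_from_world"];R,t=T[:3,:3],T[:3,3];o=-R.T@t
    d=R.T@np.linalg.solve(c["mtx"],[p[0],p[1],1]);return o+d*(z-o[2])/d[2]
def fit(P,W):  # rigid 2D: W = R P + t
    f=lambda v:(np.c_[np.cos(v[2])*P[:,0]-np.sin(v[2])*P[:,1]+v[0],np.sin(v[2])*P[:,0]+np.cos(v[2])*P[:,1]+v[1]]-W).ravel()
    r=least_squares(f,[W[:,0].mean(),W[:,1].mean(),0]);return r.x,r.fun.reshape(-1,2)
E
python3 - <<'E'
from h import *
c=camera("top")
q=lambda p,z:ray(c,(190+p[0]/2.6667,150+p[1]/2.6667),z)[:2]
W=np.array([q(p,45) for p in[(53,123),(468,82),(490,266),(67,307)]])
P=np.array([[95,240],[95,-170],[-95,-170],[-95,240.]])
s,r=fit(P,W);print("station",s,"\n",r)
R=np.array([[np.cos(s[2]),-np.sin(s[2])],[np.sin(s[2]),np.cos(s[2])]])
loc=lambda w:R.T@(w-s[:2])
for n,p,z in[("chip0",(275,136),52),("chip1",(280,176),52),("chip2",(343,209),52),("handle",(21,261),111),("cap1",(122,166),205),("cap2",(140,149),205),("troughFL",(212,39),30),("troughFR",(368,24),30)]:
    w=q(p,z);print(n,w,loc(w))
h=loc(q((21,261),111))-[0,150];print("handle r,ang",np.hypot(*h),np.arctan2(h[1],h[0])-np.pi/2)
d=loc(q((140,149),205))-loc(q((122,166),205));print("stripe len/dir(from st. x)",np.hypot(*d),np.arctan2(d[1],d[0]))
g=np.array([q(p,83) for p in[(680,212),(751,209),(754,233),(681,235)]])
f=np.array([q(p,25) for p in[(642,224),(757,249),(643,253)]])
print("grip",g,g.mean(0),"\nfoot",f,f[1:].mean(0))
for n,p in[("spareR",(476,186)),("tape",(388,321))]:print(n,ray(c,p,45))
E
```

```text
station [558.085   4.087   0.131] 
 [[ 3.392  1.727]
 [ 3.542 -1.922]
 [-2.278 -3.748]
 [-4.656  3.942]]
chip0 [608.607  35.806] [54.243 24.828]
chip1 [568.923  29.339] [14.053 23.614]
chip2 [538.228 -32.046] [-24.419 -33.22 ]
handle [467.429 256.606] [-56.795 262.219]
cap1 [534.167 154.475] [ -4.011 152.225]
cap2 [549.579 140.12 ] [  9.388 135.975]
troughFL [713.532 104.28 ] [167.233  78.966]
troughFR [733.838 -50.686] [167.064 -77.324]
handle r,ang 125.77226129816438 0.4685221254625027
stripe len/dir(from st. x) 21.062511004886254 -0.8812705984492947
grip [[ 537.33  -345.664]
 [ 542.147 -411.608]
 [ 519.366 -413.652]
 [ 515.466 -346.132]] [ 528.577 -379.264] 
foot [[ 538.229 -321.781]
 [ 516.767 -432.213]
 [ 509.556 -322.314]] [ 513.161 -377.264]
spareR [ 665.032 -437.117   45.   ]
tape [ 311.248 -209.658   45.   ]
```

Call:
apply_moves --plan '[{"spin": 7.1, "fingers": 0.6}, {"spin": 7.1}, {"spin": 7.1}, {"spin": 7.1}, {"spin": 7.1}, {"spin": 7.1}, {"spin": 7.1}, {"spin": 7.1}]' --squeeze 60

```text
$.plan[0]: bad value
```

Call:
apply_moves --plan '[{"spin": 7.1}, {"dx": -3.9, "dy": 0.9}, {"dx": -3.9, "dy": 0.9}, {"dx": -3.9, "dy": 0.9}, {"dx": -3.9, "dy": 0.9}, {"dx": -3.9, "dy": 0.9}, {"dx": -3.9, "dy": 0.9}, {"dx": -3.9, "dy": 0.9}]'

```text
$.plan[0]: bad value
```

Call:
apply_moves --plan '[{"dx": 0, "dy": 0, "dz": 0, "spin": 7.1, "fingers": 0.6}, {"dx": 0, "dy": 0, "dz": 0, "spin": 7.1, "fingers": 0.6}, {"dx": 0, "dy": 0, "dz": 0, "spin": 7.1, "fingers": 0.6}, {"dx": 0, "dy": 0, "dz": 0, "spin": 7.1, "fingers": 0.6}, {"dx": 0, "dy": 0, "dz": 0, "spin": 7.1, "fingers": 0.6}, {"dx": 0, "dy": 0, "dz": 0, "spin": 7.1, "fingers": 0.6}, {"dx": 0, "dy": 0, "dz": 0, "spin": 7.1, "fingers": 0.6}, {"dx": 0, "dy": 0, "dz": 0, "spin": 7.1, "fingers": 0.6}]' --squeeze 60

```text
time: 0.82
tool_pos: [233.9, 579.3, 230.9]
ee_rot: [0.637, 0.771, -0.0, 0.0]
force: [0.5, 1.4, 0.1]
gripper_width: 51.1
gripper_force: 0.0
```

Call:
apply_moves --plan '[{"dx": 0, "dy": 0, "dz": 0, "spin": 7.1, "fingers": 0.6}, {"dx": -3.9, "dy": 0.9, "dz": 0, "spin": 0, "fingers": 0.6}, {"dx": -3.9, "dy": 0.9, "dz": 0, "spin": 0, "fingers": 0.6}, {"dx": -3.9, "dy": 0.9, "dz": 0, "spin": 0, "fingers": 0.6}, {"dx": -3.9, "dy": 0.9, "dz": 0, "spin": 0, "fingers": 0.6}, {"dx": -3.9, "dy": 0.9, "dz": 0, "spin": 0, "fingers": 0.6}, {"dx": -3.9, "dy": 0.9, "dz": 0, "spin": 0, "fingers": 0.6}, {"dx": -3.9, "dy": 0.9, "dz": 0, "spin": 0, "fingers": 0.6}]'

```text
time: 1.48
tool_pos: [316.4, 309.9, 231.2]
ee_rot: [0.681, 0.732, -0.0, 0.0]
force: [1.0, -0.0, 0.5]
gripper_width: 51.3
gripper_force: 0.0
```

Call:
apply_moves --plan '[{"dx": -3.9, "dy": 0.9, "dz": 0, "spin": 0, "fingers": 0.6}, {"dx": -3.9, "dy": 0.9, "dz": 0, "spin": 0, "fingers": 0.6}, {"dx": -3.9, "dy": 0.9, "dz": 0, "spin": 0, "fingers": 0.6}, {"dx": -3.9, "dy": 0.9, "dz": 0, "spin": 0, "fingers": 0.6}, {"dx": -3.9, "dy": 0.9, "dz": 0, "spin": 0, "fingers": 0.6}, {"dx": -3.9, "dy": 0.9, "dz": 0, "spin": 0, "fingers": 0.6}, {"dx": -3.9, "dy": 0.9, "dz": 0, "spin": 0, "fingers": 0.6}, {"dx": -3.9, "dy": 0.9, "dz": 0, "spin": 0, "fingers": 0.6}]'

```text
time: 2.15
tool_pos: [410.6, 3.7, 231.5]
ee_rot: [0.681, 0.732, 0.0, 0.0]
force: [1.4, 0.7, 0.3]
gripper_width: 51.2
gripper_force: 0.0
```

Call:
apply_moves --plan '[{"dx": -3.9, "dy": 0.9, "dz": 0, "spin": 0, "fingers": 0.6}, {"dx": -3.9, "dy": 0.9, "dz": 0, "spin": 0, "fingers": 0.6}, {"dx": -3.9, "dy": 0.9, "dz": 0, "spin": 0, "fingers": 0.6}, {"dx": -3.9, "dy": 0.9, "dz": 0, "spin": 0, "fingers": 0.6}, {"dx": -3.9, "dy": 0.9, "dz": 0, "spin": 0, "fingers": 0.6}, {"dx": -3.9, "dy": 0.9, "dz": 0, "spin": 0, "fingers": 0.6}, {"dx": -3.9, "dy": 0.9, "dz": 0, "spin": 0, "fingers": 0.6}, {"dx": -3.9, "dy": 0.9, "dz": 0, "spin": 0, "fingers": 0.6}]'

```text
time: 2.82
tool_pos: [504.8, -302.4, 231.0]
ee_rot: [0.681, 0.732, 0.0, -0.0]
force: [1.3, -0.7, -0.1]
gripper_width: 51.2
gripper_force: 0.0
```

Call:
apply_moves --plan '[{"dx": -3.85, "dy": 0.88, "dz": 0, "spin": 0, "fingers": 0.6}, {"dx": -3.85, "dy": 0.88, "dz": 0, "spin": 0, "fingers": 0.6}, {"dx": 0, "dy": 0, "dz": 3, "spin": 0, "fingers": 0.6}, {"dx": 0, "dy": 0, "dz": 3, "spin": 0, "fingers": 0.6}, {"dx": 0, "dy": 0, "dz": 0, "spin": 0, "fingers": 0.6}]'

```text
time: 3.23
tool_pos: [524.7, -374.5, 165.2]
ee_rot: [0.682, 0.732, -0.001, -0.005]
force: [-0.8, 1.1, -0.5]
gripper_width: 51.2
gripper_force: 0.0
```

```bash
python3 - <<'E'
from h import *
c=camera("wrist");cv2.imwrite("pics/w1.png",c["frame"])
np.savez("w1.npz",**c);print(robot.get_obs()["tool_pos"])
T=c["camera_from_world"]
for p in[(528,-378,83),(540,-343,83),(513,-433,25)]:
    v=c["mtx"]@(T[:3,:3]@p+T[:3,3]);print(p,v[:2]/v[2])
E
```

```text
[ 525.669 -374.619  168.   ]
(528, -378, 83) [327.283 254.045]
(540, -343, 83) [354.18  193.768]
(513, -433, 25) [300.75  301.049]
```

View pics/w1.png

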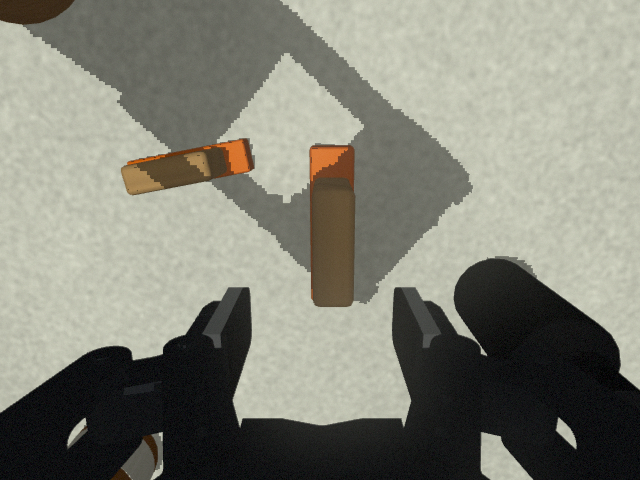

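The wrist view shows the grip top from (313,180) to (354,305), centred at (333,243) where I predicted (327,254). That puts the scraper at about (531.5,-372), already aligned with the tool. I'll correct by that, go down and grasp.

Call:
apply_moves --plan '[{"dx": 0.2, "dy": 0.6, "dz": 2.5, "spin": 0, "fingers": 0.6}, {"dx": 0, "dy": 0, "dz": 3.5, "spin": 0, "fingers": 0.6}, {"dx": 0, "dy": 0, "dz": 3.5, "spin": 0, "fingers": 0.6}, {"dx": 0, "dy": 0, "dz": 2.4, "spin": 0, "fingers": 0.6}, {"dx": 0, "dy": 0, "dz": 1.0, "spin": 0, "fingers": 0.6}, {"dx": 0, "dy": 0, "dz": 0, "spin": 0, "fingers": 0.6}]'

```text
time: 3.78
tool_pos: [533.2, -372.6, 41.5]
ee_rot: [0.681, 0.732, -0.0, -0.001]
force: [-1.8, 0.4, 0.2]
gripper_width: 51.2
gripper_force: 0.0
```

Call:
apply_moves --plan '[{"dx": 0, "dy": 0, "dz": 0, "spin": 0, "fingers": 0}, {"dx": 0, "dy": 0, "dz": 0, "spin": 0, "fingers": 0}, {"dx": 0, "dy": 0, "dz": 0, "spin": 0, "fingers": 0}, {"dx": 0, "dy": 0, "dz": 0, "spin": 0, "fingers": 0}, {"dx": 0, "dy": 0, "dz": 0, "spin": 0, "fingers": 0}, {"dx": 0, "dy": 0, "dz": 0, "spin": 0, "fingers": 0}]' --squeeze 80

```text
time: 4.28
tool_pos: [535.0, -374.3, 44.5]
ee_rot: [0.681, 0.732, 0.0, 0.002]
force: [-0.3, -0.2, 7.7]
gripper_width: 23.1
gripper_force: 80.8
```

Call:
apply_moves --plan '[{"dx": 0, "dy": 0, "dz": -3, "spin": 0, "fingers": 0}, {"dx": 0, "dy": 0, "dz": -4, "spin": 0, "fingers": 0}, {"dx": 0, "dy": 0, "dz": -4, "spin": 0, "fingers": 0}, {"dx": 0, "dy": 0, "dz": -4, "spin": 0, "fingers": 0}, {"dx": 0, "dy": 0, "dz": -0.5, "spin": -3.4, "fingers": 0}, {"dx": 0, "dy": 0, "dz": 0, "spin": 0, "fingers": 0}]'

```text
time: 4.78
tool_pos: [535.5, -374.7, 202.0]
ee_rot: [0.658, 0.753, 0.0, 0.004]
force: [-0.0, -0.6, -2.1]
gripper_width: 23.2
gripper_force: 79.7
```

Call:
apply_moves --plan '[{"dx": 4, "dy": 0, "dz": 0, "spin": 0, "fingers": 0}, {"dx": 4, "dy": 0, "dz": 0, "spin": 0, "fingers": 0}, {"dx": 4, "dy": 0, "dz": 0, "spin": 0, "fingers": 0}, {"dx": 4, "dy": 0, "dz": 0, "spin": 0, "fingers": 0}, {"dx": 4, "dy": 0, "dz": 0, "spin": 0, "fingers": 0}, {"dx": 4, "dy": 0, "dz": 0, "spin": 0, "fingers": 0}, {"dx": 4, "dy": 0, "dz": 0, "spin": 0, "fingers": 0}, {"dx": 4, "dy": 0, "dz": 0, "spin": 0, "fingers": 0}]'

```text
time: 5.45
tool_pos: [490.2, -54.4, 196.1]
ee_rot: [0.66, 0.751, -0.001, -0.001]
force: [0.4, 0.7, -1.5]
gripper_width: 23.2
gripper_force: 79.4
```

Call:
apply_moves --plan '[{"dx": 3, "dy": 0, "dz": 0, "spin": 0, "fingers": 0}, {"dx": 1.8, "dy": 0, "dz": 0, "spin": 0, "fingers": 0}, {"dx": 0, "dy": 0, "dz": 0, "spin": 0, "fingers": 0}, {"dx": 0, "dy": 0, "dz": 0, "spin": 0, "fingers": 0}, {"dx": 0, "dy": 0, "dz": 0, "spin": 0, "fingers": 0}]'

```text
time: 5.87
tool_pos: [485.2, -9.0, 196.6]
ee_rot: [0.659, 0.752, -0.001, -0.0]
force: [-0.3, -0.5, -2.2]
gripper_width: 23.0
gripper_force: 79.4
```

```bash
python3 - <<'E'
from h import *
c=camera("wrist");cv2.imwrite("pics/w2.png",cv2.convertScaleAbs(c["frame"],alpha=1.3))
np.savez("w2.npz",**c);print(robot.get_obs()["tool_pos"],robot.get_obs()["ee_rot"])
T=c["camera_from_world"];s=(558.1,4.1,.131);R=np.array([[np.cos(.131),-np.sin(.131)],[np.sin(.131),np.cos(.131)]])
for p in[(-95,-75,45),(-95,70,45),(95,70,45),(95,-75,45),(54,25,52),(14,24,52),(-24,-33,52),(0,150,205),(-57,262,111)]:
    w=np.r_[R@p[:2]+s[:2],p[2]]
    v=c["mtx"]@(T[:3,:3]@w+T[:3,3]);print(p,v[:2]/v[2])
E
```

```text
[485.356  -9.333 196.764] [ 0.66   0.752 -0.    -0.   ]
(-95, -75, 45) [293.724 310.545]
(-95, 70, 45) [289.712 112.433]
(95, 70, 45) [572.542 111.993]
(95, -75, 45) [543.17  310.415]
(54, 25, 52) [508.235 180.436]
(14, 24, 52) [449.575 181.967]
(-24, -33, 52) [390.59  261.093]
(0, 150, 205) [ 609.147 -229.873]
(-57, 262, 111) [ 361.939 -389.542]
```

View pics/w2.png

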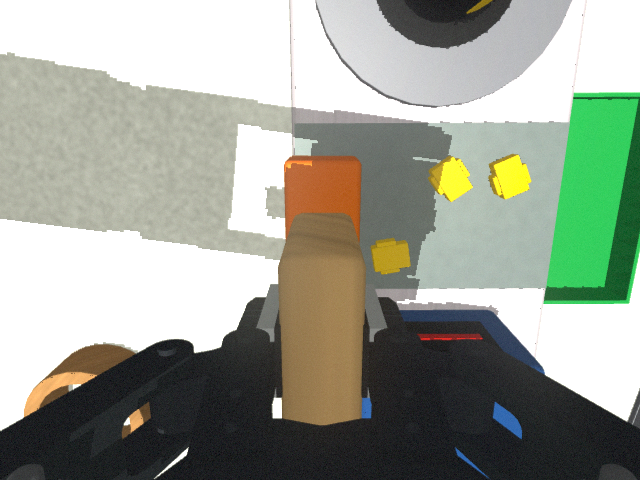

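The wrist view confirms the station fit. The deck edges land within about 3 px, and the chips at (511,176), (452,179) and (391,256) are within about 3 mm of prediction. The scraper foot at (323,190) is clear of them on the robot's side. I'll lower it to the deck.

Call:
apply_moves --plan '[{"dx": 0, "dy": 0, "dz": 3.5, "spin": 0, "fingers": 0}, {"dx": 0, "dy": 0, "dz": 3.5, "spin": 0, "fingers": 0}, {"dx": 0, "dy": 0, "dz": 2.4, "spin": 0, "fingers": 0}, {"dx": 0, "dy": 0, "dz": 0.6, "spin": 0, "fingers": 0}, {"dx": 0, "dy": 0, "dz": 0.3, "spin": 0, "fingers": 0}, {"dx": 0, "dy": 0, "dz": 0.2, "spin": 0, "fingers": 0}, {"dx": 0, "dy": 0, "dz": 0, "spin": 0, "fingers": 0}, {"dx": 0, "dy": 0, "dz": 0, "spin": 0, "fingers": 0}]'

```text
time: 6.58
tool_pos: [486.7, -8.8, 93.6]
ee_rot: [0.659, 0.752, 0.001, 0.001]
force: [-0.1, -0.4, -1.2]
gripper_width: 23.3
gripper_force: 79.2
```

Call:
apply_moves --plan '[{"dx": 0, "dy": 0, "dz": 0.15, "spin": 0, "fingers": 0}, {"dx": 0, "dy": 0, "dz": 0, "spin": 0, "fingers": 0}, {"dx": 0, "dy": 0, "dz": 0, "spin": 0, "fingers": 0}]'

```text
time: 6.83
tool_pos: [485.9, -8.5, 91.3]
ee_rot: [0.659, 0.752, 0.0, 0.0]
force: [-0.4, 0.5, -1.5]
gripper_width: 23.0
gripper_force: 79.2
```

```bash
python3 - <<'E'
from h import *
o=robot.get_obs();print(o["tool_pos"],o["force"],o["time"])
c=camera("scene");f=c["frame"][170:310,260:400];cv2.imwrite("pics/s2.png",cv2.resize(cv2.convertScaleAbs(f,alpha=1.4),None,fx=4,fy=4,interpolation=cv2.INTER_CUBIC))
o=robot.get_obs();print(o["tool_pos"],o["force"],o["time"])
E
```

```text
[485.892  -8.545  91.322] [-0.431  0.481 -1.521] 6.8333
[485.834  -8.563  91.188] [-0.179  0.751 -2.   ] 6.8833
```

View pics/s2.png

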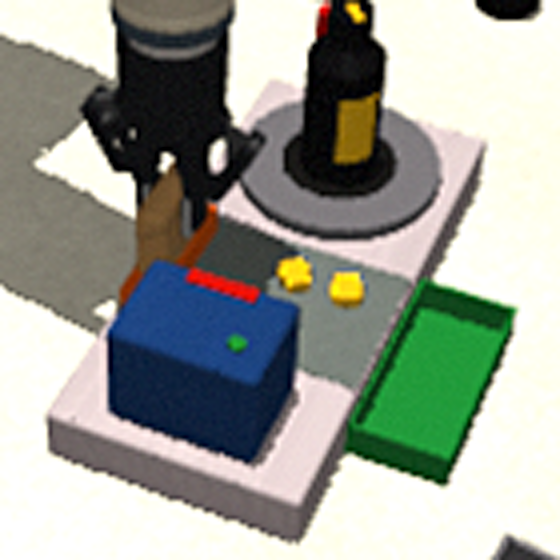

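The crop shows the scraper upright on the strip's near edge at about (175,250), with the chips ahead at (295,273) and (347,288). The third chip is hidden behind the scanner. I'll sweep now.

Call:
apply_moves --plan '[{"dx": 0, "dy": 0.5, "dz": 0.05, "spin": 0, "fingers": 0}, {"dx": 0, "dy": 0.8, "dz": 0, "spin": 0, "fingers": 0}, {"dx": 0, "dy": 0.8, "dz": 0, "spin": 0, "fingers": 0}, {"dx": 0, "dy": 0.8, "dz": 0, "spin": 0, "fingers": 0}, {"dx": 0, "dy": 0.8, "dz": 0, "spin": 0, "fingers": 0}, {"dx": 0, "dy": 0.8, "dz": 0, "spin": 0, "fingers": 0}, {"dx": 0, "dy": 0.8, "dz": 0, "spin": 0, "fingers": 0}, {"dx": 0, "dy": 0.8, "dz": 0, "spin": 0, "fingers": 0}]'

```text
time: 7.55
tool_pos: [546.9, -0.5, 90.2]
ee_rot: [0.659, 0.752, -0.0, -0.0]
force: [-0.2, -1.4, -1.7]
gripper_width: 23.3
gripper_force: 79.3
```

Call:
apply_moves --plan '[{"dx": 0, "dy": 0.7, "dz": 0, "spin": 0, "fingers": 0}, {"dx": 0, "dy": 0.7, "dz": 0, "spin": 0, "fingers": 0}, {"dx": 0, "dy": 0.7, "dz": 0, "spin": 0, "fingers": 0}, {"dx": 0, "dy": 0.7, "dz": 0, "spin": 0, "fingers": 0}, {"dx": 0, "dy": 0.7, "dz": 0, "spin": 0, "fingers": 0}, {"dx": 0, "dy": 0.7, "dz": 0, "spin": 0, "fingers": 0}, {"dx": 0, "dy": 0.7, "dz": 0, "spin": 0, "fingers": 0}, {"dx": 0, "dy": 0.7, "dz": 0, "spin": 0, "fingers": 0}]'

```text
time: 8.22
tool_pos: [602.3, 6.8, 90.3]
ee_rot: [0.659, 0.752, 0.0, -0.0]
force: [0.4, 0.5, -0.6]
gripper_width: 23.2
gripper_force: 79.3
```

Call:
apply_moves --plan '[{"dx": 0, "dy": 0.6, "dz": 0, "spin": 0, "fingers": 0}, {"dx": 0, "dy": 0.6, "dz": 0, "spin": 0, "fingers": 0}, {"dx": 0, "dy": 0.6, "dz": 0, "spin": 0, "fingers": 0}, {"dx": 0, "dy": 0.6, "dz": 0, "spin": 0, "fingers": 0}, {"dx": 0, "dy": 0.6, "dz": 0, "spin": 0, "fingers": 0}, {"dx": 0, "dy": 0.6, "dz": 0, "spin": 0, "fingers": 0}, {"dx": 0, "dy": 0.6, "dz": 0, "spin": 0, "fingers": 0}, {"dx": 0, "dy": 0.5, "dz": 0, "spin": 0, "fingers": 0}]'

```text
time: 8.88
tool_pos: [648.9, 12.9, 90.3]
ee_rot: [0.659, 0.752, 0.0, 0.0]
force: [-0.3, 0.1, -3.3]
gripper_width: 22.9
gripper_force: 79.3
```

```bash
python3 - <<'E'
from h import *
c=camera("scene");f=c["frame"][170:310,260:400]
t=camera("top")["frame"][150:285,190:390]
A=cv2.resize(cv2.convertScaleAbs(f,alpha=1.4),None,fx=2.8,fy=2.8,interpolation=cv2.INTER_CUBIC);B=cv2.resize(cv2.convertScaleAbs(t,alpha=1.8),(400,392))
cv2.imwrite("pics/s3.png",np.hstack([A,B]))
E
```

```text
(no output)
```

View pics/s3.png

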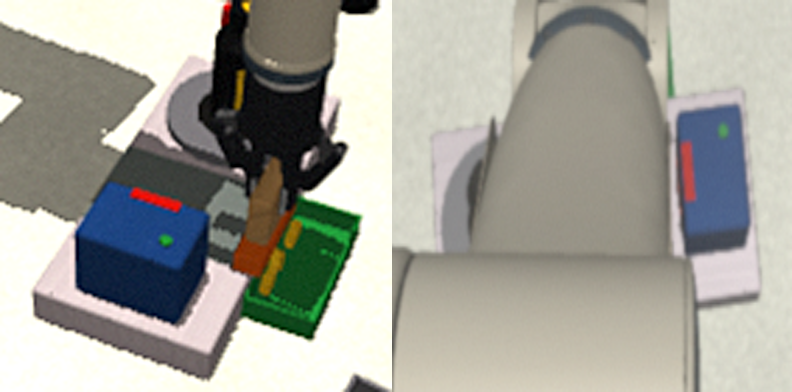

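The scene half shows the chips now beyond the deck edge, inside the trough at about (292,233) and (272,268). The top view is blocked by the arm. I'll push 6 mm more, lift, and move off to check.

Call:
apply_moves --plan '[{"dx": 0, "dy": 0.6, "dz": 0, "spin": 0, "fingers": 0}, {"dx": 0, "dy": 0, "dz": 0, "spin": 0, "fingers": 0}, {"dx": 0, "dy": 0, "dz": -3, "spin": 0, "fingers": 0}, {"dx": 0, "dy": 0, "dz": -4, "spin": 0, "fingers": 0}, {"dx": 0, "dy": 0, "dz": -4, "spin": 0, "fingers": 0}, {"dx": 0, "dy": 0, "dz": -1, "spin": 0, "fingers": 0}, {"dx": 0, "dy": 0, "dz": 0, "spin": 0, "fingers": 0}]'

```text
time: 9.57
tool_pos: [656.4, 13.7, 214.6]
ee_rot: [0.659, 0.752, 0.002, 0.003]
force: [0.0, -0.5, -1.7]
gripper_width: 23.1
gripper_force: 79.7
```

Call:
apply_moves --plan '[{"dx": -3.6, "dy": -1.8, "dz": 0, "spin": 0, "fingers": 0}, {"dx": -3.6, "dy": -1.8, "dz": 0, "spin": 0, "fingers": 0}, {"dx": -3.6, "dy": -1.8, "dz": 0, "spin": 0, "fingers": 0}, {"dx": -3.6, "dy": -1.8, "dz": 0, "spin": 0, "fingers": 0}, {"dx": -3.6, "dy": -1.8, "dz": 0, "spin": 0, "fingers": 0}, {"dx": -3.6, "dy": -1.8, "dz": 0, "spin": 0, "fingers": 0}, {"dx": -3.6, "dy": -1.8, "dz": 0, "spin": 0, "fingers": 0}]'

```text
time: 10.15
tool_pos: [560.1, -253.9, 208.1]
ee_rot: [0.659, 0.752, -0.0, -0.001]
force: [0.5, -0.2, -1.7]
gripper_width: 23.5
gripper_force: 79.5
```

```bash
python3 - <<'E'
from h import *
c=camera("scene");f=c["frame"][160:310,300:400]
cc=camera("top");t=cc["frame"][150:285,190:390]
A=cv2.resize(cv2.convertScaleAbs(f,alpha=1.4),(300,450),interpolation=cv2.INTER_CUBIC);B=cv2.resize(cv2.convertScaleAbs(t,alpha=1.8),(500,450))
cv2.imwrite("pics/s4.png",np.hstack([A,B]));cv2.imwrite("pics/top4.png",cc["frame"]);cv2.imwrite("pics/scene4.png",c["frame"])
E
```

```text
(no output)
```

View pics/s4.png

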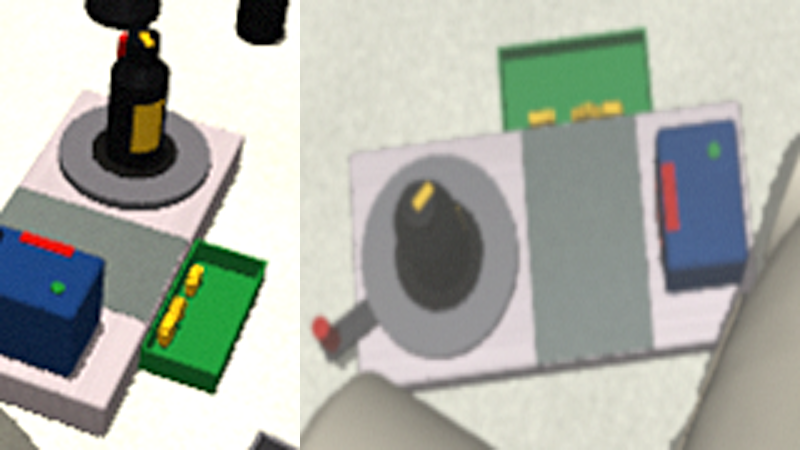

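Both views show all three chips in the trough near its inner wall. In the top half they're at (542,118), (585,113) and (612,108). In the scene half they're at (193,278) and (172,322). I'll triangulate their heights while setting the scraper down at its old spot.

```bash
python3 - <<'E'
from h import *
t=camera("top");s=camera("scene")
P=[c["mtx"]@c["camera_from_world"][:3] for c in(t,s)]
R=np.array([[np.cos(.131),-np.sin(.131)],[np.sin(.131),np.cos(.131)]])
B=[]
for n,c in(("top",t),("scene",s)):
    h=cv2.cvtColor(c["frame"],cv2.COLOR_BGR2HSV);m=cv2.inRange(h,(18,110,60),(34,255,255))
    N,_,st,ce=cv2.connectedComponentsWithStats(m)
    B.append([(st[i,:],ce[i]) for i in range(1,N) if st[i,4]>6]);print(n,[(b[0].tolist(),b[1].round(1).tolist()) for b in B[-1]])
for p,q in [((190+242/2.5,150+118*.3),(300+193/3,160+278/3)),((190+298/2.5,150+111*.3),(300+172/3,160+322/3))]:
    X=cv2.triangulatePoints(*P,np.array(p,float).reshape(2,1),np.array(q,float).reshape(2,1))[:,0];X=X[:3]/X[3]
    print(X,R.T@(X[:2]-[558.1,4.1]))
o=robot.get_obs();print(o["tool_pos"])
E
```

```text
top [([299, 180, 20, 6, 75], [308.6, 182.6]), ([281, 183, 11, 5, 42], [286.1, 184.6]), ([235, 205, 9, 8, 44], [238.7, 208.4])]
scene [([349, 49, 18, 9, 94], [357.2, 53.1]), ([346, 170, 6, 6, 21], [348.3, 172.6]), ([344, 193, 11, 18, 146], [348.5, 201.9]), ([362, 248, 6, 11, 42], [364.0, 252.5]), ([353, 259, 9, 17, 81], [356.6, 266.3]), ([208, 312, 16, 4, 19], [215.6, 313.5])]
[661.388  56.849  17.095] [109.294  38.805]
[669.755  -2.59   13.699] [109.824 -21.218]
[ 560.773 -253.255  208.398]
```

The chips sit at station x ≈ 109 mm and z ≈ 15 mm, so they're in the trough. Now I'll set the scraper down.

Call:
apply_moves --plan '[{"dx": -3.85, "dy": -1.5, "dz": 0, "spin": 0, "fingers": 0}, {"dx": -3.85, "dy": -1.5, "dz": 0, "spin": 0, "fingers": 0}, {"dx": -3.85, "dy": -1.5, "dz": 0, "spin": 0, "fingers": 0}, {"dx": 0, "dy": 0, "dz": 4, "spin": 0, "fingers": 0}, {"dx": 0, "dy": 0, "dz": 4, "spin": 0, "fingers": 0}, {"dx": 0, "dy": 0, "dz": 4, "spin": 0, "fingers": 0}, {"dx": 0, "dy": 0, "dz": 3, "spin": 0, "fingers": 0}, {"dx": 0, "dy": 0, "dz": 0.8, "spin": 0, "fingers": 0}]'

```text
time: 11.02
tool_pos: [529.8, -369.1, 45.9]
ee_rot: [0.659, 0.752, -0.0, -0.005]
force: [-0.8, 1.0, -2.4]
gripper_width: 23.1
gripper_force: 79.2
```

Call:
apply_moves --plan '[{"dx": 0, "dy": 0, "dz": 0.4, "spin": 0, "fingers": 0}, {"dx": 0, "dy": 0, "dz": 0.2, "spin": 0, "fingers": 0}, {"dx": 0, "dy": 0, "dz": 0, "spin": 0, "fingers": 0}, {"dx": 0, "dy": 0, "dz": 0, "spin": 0, "fingers": 0}]'

```text
time: 11.35
tool_pos: [534.1, -373.6, 48.3]
ee_rot: [0.659, 0.752, 0.0, 0.002]
force: [0.9, 0.1, -1.3]
gripper_width: 23.4
gripper_force: 79.2
```

Call:
apply_moves --plan '[{"dx": 0, "dy": 0, "dz": 0, "spin": 0, "fingers": 0}, {"dx": 0, "dy": 0, "dz": 0.1, "spin": 0, "fingers": 0}, {"dx": 0, "dy": 0, "dz": 0, "spin": 0, "fingers": 0}, {"dx": 0, "dy": 0, "dz": 0, "spin": 0, "fingers": 0}]'

```text
time: 11.68
tool_pos: [532.8, -373.2, 45.8]
ee_rot: [0.659, 0.752, 0.0, 0.0]
force: [0.1, 0.5, -1.8]
gripper_width: 23.1
gripper_force: 79.2
```

Call:
apply_moves --plan '[{"dx": 0, "dy": 0, "dz": 0.15, "spin": 0, "fingers": 0}, {"dx": 0, "dy": 0, "dz": 0.1, "spin": 0, "fingers": 0}, {"dx": 0, "dy": 0, "dz": 0, "spin": 0, "fingers": 0}, {"dx": 0, "dy": 0, "dz": 0, "spin": 0, "fingers": 0}, {"dx": 0, "dy": 0, "dz": 0, "spin": 0, "fingers": 0}]'

```text
time: 12.1
tool_pos: [533.0, -373.3, 44.5]
ee_rot: [0.659, 0.752, 0.0, 0.0]
force: [-3.0, 3.5, 14.5]
gripper_width: 23.3
gripper_force: 81.6
```

Call:
apply_moves --plan '[{"dx": 0, "dy": 0, "dz": 0, "spin": 0, "fingers": 0.6}, {"dx": 0, "dy": 0, "dz": 0, "spin": 0, "fingers": 0.6}, {"dx": 0, "dy": 0, "dz": 0, "spin": 0, "fingers": 0.6}, {"dx": 0, "dy": 0, "dz": 0, "spin": 0, "fingers": 0.6}, {"dx": 0, "dy": 0, "dz": -1, "spin": 0, "fingers": 0.6}, {"dx": 0, "dy": 0, "dz": -2, "spin": 0, "fingers": 0.6}, {"dx": 0, "dy": 0, "dz": -4, "spin": 0, "fingers": 0.6}, {"dx": 0, "dy": 0, "dz": -4, "spin": 0, "fingers": 0.6}]'

```text
time: 12.77
tool_pos: [531.6, -372.4, 153.2]
ee_rot: [0.659, 0.752, -0.0, -0.002]
force: [-0.0, -1.4, 0.1]
gripper_width: 51.6
gripper_force: 0.0
```

Call:
apply_moves --plan '[{"dx": 0, "dy": 0, "dz": -4, "spin": -3.7, "fingers": 0.6}, {"dx": 0, "dy": 0, "dz": -4, "spin": -3.7, "fingers": 0.6}, {"dx": 0, "dy": 0, "dz": 0, "spin": 0, "fingers": 0.6}]'

```text
time: 13.02
tool_pos: [536.1, -375.5, 242.6]
ee_rot: [0.608, 0.794, 0.0, 0.007]
force: [2.0, -1.0, 1.3]
gripper_width: 51.2
gripper_force: 0.0
```

```bash
python3 - <<'E'
from h import *
o=robot.get_obs();print(o["tool_pos"],o["ee_rot"])
c=camera("wrist")["frame"];s=camera("scene")["frame"][280:400,180:320]
cv2.imwrite("pics/s5.png",np.hstack([cv2.resize(c,(400,300)),cv2.resize(s,(350,300))]))
E
```

```text
[ 536.059 -375.475  242.631] [0.608 0.794 0.    0.007]
```

View pics/s5.png

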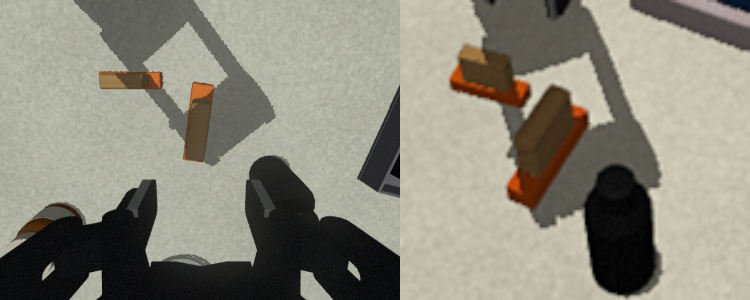

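Both halves show the scraper upright on the table at about (200,120) and (550,145), next to the small one and clear of the station. Next I'll go round to the handle.

Call:
apply_moves --plan '[{"dx": 3.8, "dy": 0.1, "dz": 0, "spin": 0, "fingers": 0.6}, {"dx": 3.8, "dy": 0.1, "dz": 0, "spin": 0, "fingers": 0.6}, {"dx": 3.8, "dy": 0.1, "dz": 0, "spin": 0, "fingers": 0.6}, {"dx": 3.8, "dy": 0.1, "dz": 0, "spin": 0, "fingers": 0.6}, {"dx": 3.8, "dy": 0.1, "dz": 0, "spin": 0, "fingers": 0.6}, {"dx": 3.8, "dy": 0.1, "dz": 0, "spin": 0, "fingers": 0.6}, {"dx": 3.8, "dy": 0.1, "dz": 0, "spin": 0, "fingers": 0.6}, {"dx": 3.8, "dy": 0.1, "dz": 0, "spin": 0, "fingers": 0.6}]'

```text
time: 13.78
tool_pos: [460.3, -75.6, 231.5]
ee_rot: [0.61, 0.793, -0.001, -0.001]
force: [1.5, -0.3, 0.2]
gripper_width: 51.4
gripper_force: 0.0
```

Call:
apply_moves --plan '[{"dx": 3.8, "dy": 0.1, "dz": 0, "spin": 0, "fingers": 0.6}, {"dx": 3.8, "dy": 0.1, "dz": 0, "spin": 0, "fingers": 0.6}, {"dx": 3.8, "dy": 0.1, "dz": 0, "spin": 0, "fingers": 0.6}, {"dx": 3.8, "dy": 0.1, "dz": 0, "spin": 0, "fingers": 0.6}, {"dx": 3.8, "dy": 0.1, "dz": 0, "spin": 0, "fingers": 0.6}, {"dx": 3.8, "dy": 0.1, "dz": 0, "spin": 0, "fingers": 0.6}, {"dx": 0, "dy": 0, "dz": 0, "spin": 0, "fingers": 0.6}, {"dx": 0, "dy": 0, "dz": 0, "spin": 0, "fingers": 0.6}]'

```text
time: 14.45
tool_pos: [407.8, 146.0, 231.7]
ee_rot: [0.608, 0.794, -0.001, -0.001]
force: [-0.1, -0.1, 0.0]
gripper_width: 51.4
gripper_force: 0.0
```

```bash
cat > m.py <<'E'
from h import *
import sys
t=camera("top");o=robot.get_obs();print(o["time"],o["tool_pos"],o["ee_rot"])
R=np.array([[np.cos(.131),-np.sin(.131)],[np.sin(.131),np.cos(.131)]])
loc=lambda w:R.T@(w[:2]-[558.1,4.1])
h=cv2.cvtColor(t["frame"],cv2.COLOR_BGR2HSV)
y=cv2.inRange(h,(18,110,60),(34,255,255));y[:195]=0;y[225:]=0;y[:,:225]=0;y[:,270:]=0
r=cv2.inRange(h,(0,120,50),(8,255,255))|cv2.inRange(h,(172,120,50),(180,255,255));r[:,290:]=0;r[:190]=0;r[300:]=0
p=np.argwhere(y)[:,::-1].astype(float)
if len(p)>5:
    W=np.array([loc(ray(t,q,205)) for q in p]);m=W.mean(0);d=np.linalg.svd(W-m)[2][0];d*=-np.sign(d[1])
    print("stripe",len(p),m,"dir err rad",np.arctan2(d[1],d[0])+np.pi/2)
p=np.argwhere(r)[:,::-1].astype(float)
if len(p)>5:
    W=np.array([loc(ray(t,q,111)) for q in p]);m=W.mean(0)-[0,150];print("handle",len(p),m,np.hypot(*m),np.arctan2(m[1],m[0])-np.pi/2)
w=o["tool_pos"];print("tcp station",loc(w))
E
python3 m.py
```

```text
14.5 [408.286 144.852 231.765] [ 0.609  0.794 -0.001 -0.   ]
stripe 26 [  6.782 141.654] dir err rad 0.9288629429579203
tcp station [-130.144  159.115]
```

```bash
python3 - <<'E'
from h import *
t=camera("top");s=camera("scene")
R=np.array([[np.cos(.131),-np.sin(.131)],[np.sin(.131),np.cos(.131)]])
loc=lambda w:R.T@(w[:2]-[558.1,4.1])
for c,f,lo,z in((t,"top0",(18,90,50),205),(t,"top4",(18,90,50),205),(s,"scene4",(18,110,60),205)):
    im=cv2.imread(f"pics/{f}.png");m=cv2.inRange(cv2.cvtColor(im,cv2.COLOR_BGR2HSV),lo,(34,255,255))
    if c is t: m[:195]=0;m[225:]=0;m[:,:225]=0;m[:,260:]=0
    else: m[:165]=0;m[182:]=0;m[:,:340]=0;m[:,360:]=0
    p=np.argwhere(m)[:,::-1].astype(float);W=np.array([loc(ray(c,q,z)) for q in p]);a=W.mean(0);d=np.linalg.svd(W-a,full_matrices=False)[2][0];d*=-np.sign(d[1])
    print(f,len(p),a,np.arctan2(d[1],d[0])+np.pi/2, np.ptp((W-a)@d))
# mark: predict centre pixel in scene as function of angle
im=cv2.imread("pics/scene4.png");m=cv2.inRange(cv2.cvtColor(im,cv2.COLOR_BGR2HSV),(18,110,60),(34,255,255));m[:190]=0;m[215:]=0;m[:,:340]=0;m[:,360:]=0
p=np.argwhere(m)[:,::-1];print("mark px",p.mean(0))
for e in np.arange(.4,1.2,.1):
    a=e-np.pi/2
    pts=[np.r_[R@np.array([30*np.cos(a+u),150+30*np.sin(a+u)])+[558.1,4.1],57+v] for u in np.linspace(-.4,.4,9) for v in(30,55,80)]
    q=[s["mtx"]@s["camera_from_world"][:3]@np.r_[x,1] for x in pts];print(round(e,2),np.mean([k[:2]/k[2] for k in q],0))
E
```

```text
top0 46 [  4.234 144.965] 0.6704478652705076 22.500189653413948
top4 45 [  4.402 144.768] 0.6664954486738331 20.941209048685717
scene4 21 [  3.667 144.807] 0.6710321532684036 25.038034560141185
mark px [348.507 201.877]
0.4 [345.803 202.31 ]
0.5 [346.765 202.303]
0.6 [347.715 202.234]
0.7 [348.641 202.103]
0.8 [349.534 201.912]
0.9 [350.385 201.664]
1.0 [351.185 201.36 ]
1.1 [351.926 201.004]
```

The stripe in two cameras and the mark's pixel position all agree that the bottle is 0.67–0.69 rad off. The handle therefore has to go from 0.47 to about -0.21. Next I'll move above it.

Call:
apply_moves --plan '[{"dx": 2.3, "dy": 2.15, "dz": 0, "spin": 0, "fingers": 0.6}, {"dx": 2.3, "dy": 2.15, "dz": 0, "spin": 0, "fingers": 0.6}, {"dx": 2.3, "dy": 2.15, "dz": 0, "spin": 0, "fingers": 0.6}, {"dx": 2.3, "dy": 2.15, "dz": 0, "spin": 0, "fingers": 0.6}, {"dx": 0, "dy": 0, "dz": 0, "spin": 0, "fingers": 0.6}, {"dx": 0, "dy": 0, "dz": 3.5, "spin": 0, "fingers": 0.6}, {"dx": 0, "dy": 0, "dz": 3, "spin": 0, "fingers": 0.6}, {"dx": 0, "dy": 0, "dz": 0, "spin": 0, "fingers": 0.6}]'

```text
time: 15.27
tool_pos: [465.8, 252.2, 162.6]
ee_rot: [0.61, 0.792, -0.004, -0.002]
force: [-1.0, -2.1, -0.4]
gripper_width: 51.6
gripper_force: 0.0
```

```bash
python3 - <<'E'
from h import *
o=robot.get_obs();print(o["tool_pos"])
s=camera("scene")["frame"][100:260,260:420];w=camera("wrist")["frame"]
cv2.imwrite("pics/s6.png",np.hstack([cv2.resize(cv2.convertScaleAbs(s,alpha=1.3),(400,400),interpolation=cv2.INTER_CUBIC),cv2.resize(w,(400,400))]))
E
```

```text
[465.843 252.216 162.631]
```

View pics/s6.png

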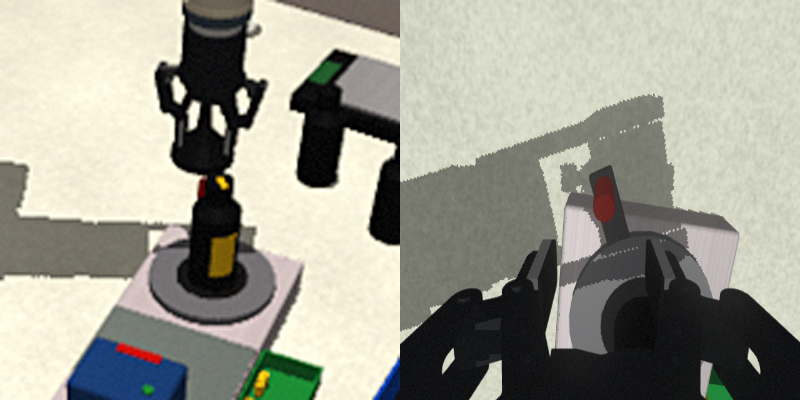

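The wrist half shows the handle top at about (603,205), which is wrist pixel (325,246), centred between the fingers. I'll check its position by calibration before going down.

```bash
python3 - <<'E'
from h import *
c=camera("wrist");o=robot.get_obs();w=o["tool_pos"];print(w)
h=cv2.cvtColor(c["frame"],cv2.COLOR_BGR2HSV)
r=cv2.inRange(h,(0,120,50),(8,255,255))|cv2.inRange(h,(172,120,50),(180,255,255))
N,_,st,ce=cv2.connectedComponentsWithStats(r)
for i in range(1,N):
    if st[i,4]>100: print(st[i],ce[i])
R=np.array([[np.cos(.131),-np.sin(.131)],[np.sin(.131),np.cos(.131)]])
for p in[(325,246),(325,249)]:
    q=ray(c,p,111);print(q,R.T@(q[:2]-[558.1,4.1])-[0,150])
for q in[(467.6,256.3,111),w]:
    v=c["mtx"]@c["camera_from_world"][:3]@np.r_[q,1];print(v[:2]/v[2])
E
```

```text
[469.345 254.698 168.631]
[ 306  212   35   54 1530] [322.693 239.45 ]
[468.483 262.128 111.   ] [-55.144 117.524]
[468.88  260.632 111.   ] [-54.946 115.988]
[320.277 256.432]
[322.803 310.26 ]
```

Call:
apply_moves --plan '[{"dx": 0.3, "dy": 0, "dz": 2.5, "spin": 0, "fingers": 0.6}, {"dx": 0, "dy": 0, "dz": 2.5, "spin": 0, "fingers": 0.6}, {"dx": 0, "dy": 0, "dz": 2.5, "spin": 0, "fingers": 0.6}, {"dx": 0, "dy": 0, "dz": 1.5, "spin": 0, "fingers": 0.6}, {"dx": 0, "dy": 0, "dz": 0.5, "spin": 0, "fingers": 0.3}, {"dx": 0, "dy": 0, "dz": 0, "spin": 0, "fingers": 0.3}, {"dx": 0, "dy": 0, "dz": 0, "spin": 0, "fingers": 0.3}, {"dx": 0, "dy": 0, "dz": 0, "spin": 0, "fingers": 0.3}]' --squeeze 20

```text
time: 16.08
tool_pos: [469.2, 259.0, 74.6]
ee_rot: [0.609, 0.793, 0.001, 0.001]
force: [-0.5, -0.3, -0.2]
gripper_width: 25.2
gripper_force: 0.0
```

Call:
apply_moves --plan '[{"dx": 0.16, "dy": 0.49, "dz": 0, "spin": 0, "fingers": 0.3}, {"dx": 0.13, "dy": 0.49, "dz": 0, "spin": 0, "fingers": 0.3}, {"dx": 0.11, "dy": 0.49, "dz": 0, "spin": 0, "fingers": 0.3}, {"dx": 0.09, "dy": 0.49, "dz": 0, "spin": 0, "fingers": 0.3}, {"dx": 0.07, "dy": 0.49, "dz": 0, "spin": 0, "fingers": 0.3}, {"dx": 0.05, "dy": 0.49, "dz": 0, "spin": 0, "fingers": 0.3}, {"dx": 0.03, "dy": 0.49, "dz": 0, "spin": 0, "fingers": 0.3}, {"dx": 0.01, "dy": 0.49, "dz": 0, "spin": 0, "fingers": 0.3}]'

```text
time: 16.75
tool_pos: [504.6, 275.1, 72.6]
ee_rot: [0.609, 0.793, -0.0, -0.0]
force: [-2.2, 0.8, 0.2]
gripper_width: 25.9
gripper_force: 0.8
```

```bash
cat >> m.py <<'E'
print(o["force"])
s=camera("scene");im=cv2.cvtColor(s["frame"],cv2.COLOR_BGR2HSV)
for n,lo,r0,r1 in(("stripe",(18,110,60),160,184),("mark",(18,110,60),188,220)):
    m=cv2.inRange(im,lo,(34,255,255));m[:r0]=0;m[r1:]=0;m[:,:325]=0;m[:,362:]=0
    p=np.argwhere(m)[:,::-1].astype(float)
    if n=="stripe" and len(p)>5:
        W=np.array([loc(ray(s,q,205)) for q in p]);a=W.mean(0);d=np.linalg.svd(W-a,full_matrices=False)[2][0];d*=-np.sign(d[1]);print("scene stripe",len(p),a,np.arctan2(d[1],d[0])+np.pi/2)
    elif len(p): print("mark px",len(p),p.mean(0))
E
python3 m.py
```

```text
16.8 [505.649 275.391  72.794] [0.609 0.793 0.    0.   ]
stripe 43 [  1.611 142.547] dir err rad -0.18367013861519066
tcp station [-16.564 275.818]
[ 0.242 -0.055 -0.571]
scene stripe 20 [  1.674 144.499] 0.4247481907275581
mark px 155 [345.865 202.181]
```

It is turning as planned: scene stripe and mark both say about 0.41 left. The top stripe is partly hidden by the arm. I'll continue along the arc.

Call:
apply_moves --plan '[{"dx": -0.01, "dy": 0.49, "dz": 0, "spin": 0, "fingers": 0.3}, {"dx": -0.03, "dy": 0.49, "dz": 0, "spin": 0, "fingers": 0.3}, {"dx": -0.05, "dy": 0.49, "dz": 0, "spin": 0, "fingers": 0.3}, {"dx": -0.07, "dy": 0.49, "dz": 0, "spin": 0, "fingers": 0.3}, {"dx": -0.09, "dy": 0.49, "dz": 0, "spin": 0, "fingers": 0.3}, {"dx": -0.11, "dy": 0.49, "dz": 0, "spin": 0, "fingers": 0.3}, {"dx": -0.13, "dy": 0.49, "dz": 0, "spin": 0, "fingers": 0.3}, {"dx": -0.16, "dy": 0.4, "dz": 0, "spin": 0, "fingers": 0.3}]'

```text
time: 17.52
tool_pos: [543.5, 278.5, 72.8]
ee_rot: [0.609, 0.793, 0.0, 0.0]
force: [-1.8, 1.1, 0.9]
gripper_width: 25.6
gripper_force: 0.6
```

```bash
python3 m.py
```

```text
17.5667 [544.316 278.449  72.907] [0.609 0.793 0.    0.   ]
stripe 51 [ -4.569 138.377] dir err rad -0.641355404735513
tcp station [ 22.171 273.799]
[ 0.335  0.271 -0.48 ]
scene stripe 17 [ -1.066 144.932] 0.24049578010225447
mark px 154 [343.019 201.786]
```

```bash
cat > m2.py <<'E'
from h import *
R=np.array([[np.cos(.131),-np.sin(.131)],[np.sin(.131),np.cos(.131)]])
loc=lambda w:R.T@(w[:2]-[558.1,4.1])
wld=lambda p:np.r_[R@np.array(p[:2])+[558.1,4.1],p[2]]
for n,win in(("top",(195,250,220,280)),("scene",(160,220,325,362))):
    c=camera(n);m=cv2.inRange(cv2.cvtColor(c["frame"],cv2.COLOR_BGR2HSV),(18,90,50),(34,255,255))
    k=np.zeros_like(m);k[win[0]:win[1],win[2]:win[3]]=1;m*=k
    N,L,st,ce=cv2.connectedComponentsWithStats(m)
    for i in range(1,N):
        if st[i,4]<6: continue
        p=np.argwhere(L==i)[:,::-1].astype(float);W=np.array([loc(ray(c,q,205)) for q in p]);a=W.mean(0);d=np.linalg.svd(W-a,full_matrices=False)[2][0];d*=-np.sign(d[1])
        print(n,st[i].tolist(),ce[i].round(1),"as stripe:",a.round(1),round(np.arctan2(d[1],d[0])+np.pi/2,3))
    T=c["camera_from_world"];cam=-T[:3,:3].T@T[:3,3]
    pj=lambda w:(lambda v:v[:2]/v[2])(c["mtx"]@T[:3]@np.r_[w,1])
    for e in(-.1,0,.1,.2,.3):
        a=e-np.pi/2;pts=[]
        for u in np.linspace(-.42,.42,29):
            for v in np.linspace(25,85,9):
                w=wld([30*np.cos(a+u),150+30*np.sin(a+u),57+v]);nrm=np.r_[R@[np.cos(a+u),np.sin(a+u)],0]
                f=nrm@(cam-w)/np.linalg.norm(cam-w)
                if f>0: pts.append(np.r_[pj(w)*f,f])
        S=np.array([pj(wld([15*k*np.cos(a),150+15*k*np.sin(a),205])) for k in(0,.5,1)])
        print(" e",e,"mark",len(pts),(np.sum(pts,0)[:2]/np.sum(pts,0)[2]).round(1) if pts else None,"axis/stripe px",S.round(1).tolist())
E
python3 m2.py
```

```text
top [235, 208, 10, 6, 48] [239.2 210.3] as stripe: [ -0.4 144.1] 0.122
top [253, 216, 4, 10, 29] [254.4 220.7] as stripe: [-28.  111.6] -1.418
 e -0.1 mark 261 [254.5 221.8] axis/stripe px [[236.6, 210.4], [239.9, 210.4], [243.2, 210.4]]
 e 0 mark 243 [254.6 221.1] axis/stripe px [[236.6, 210.4], [239.9, 210.1], [243.2, 209.8]]
 e 0.1 mark 216 [254.7 220.3] axis/stripe px [[236.6, 210.4], [239.9, 209.8], [243.1, 209.1]]
 e 0.2 mark 180 [254.8 219.5] axis/stripe px [[236.6, 210.4], [239.8, 209.5], [243.0, 208.5]]
 e 0.3 mark 153 [254.7 218.8] axis/stripe px [[236.6, 210.4], [239.7, 209.2], [242.8, 207.9]]
scene [345, 170, 4, 5, 18] [346.7 172.2] as stripe: [ -1.3 144.9] 0.239
scene [338, 193, 11, 18, 164] [342.9 201.8] as stripe: [36.7 16.3] 0.355
 e -0.1 mark 261 [341.4 201.5] axis/stripe px [[347.7, 171.3], [346.6, 172.6], [345.4, 174.0]]
 e 0 mark 261 [342.2 201.8] axis/stripe px [[347.7, 171.3], [346.8, 172.7], [345.9, 174.1]]
 e 0.1 mark 261 [343.1 202. ] axis/stripe px [[347.7, 171.3], [347.1, 172.8], [346.4, 174.3]]
 e 0.2 mark 261 [343.9 202.1] axis/stripe px [[347.7, 171.3], [347.3, 172.8], [346.9, 174.3]]
 e 0.3 mark 261 [344.8 202.2] axis/stripe px [[347.7, 171.3], [347.6, 172.9], [347.4, 174.4]]
```

Three measures agree on about 0.1 rad left (top stripe 0.12, top mark ~0.05, scene mark ~0.09). I'll push that last bit.

Call:
apply_moves --plan '[{"dx": -0.12, "dy": 0.36, "dz": 0, "spin": 0, "fingers": 0.3}, {"dx": -0.13, "dy": 0.36, "dz": 0, "spin": 0, "fingers": 0.3}, {"dx": -0.14, "dy": 0.34, "dz": 0, "spin": 0, "fingers": 0.3}, {"dx": 0, "dy": 0, "dz": 0, "spin": 0, "fingers": 0.3}, {"dx": 0, "dy": 0, "dz": 0, "spin": 0, "fingers": 0.3}, {"dx": 0, "dy": 0, "dz": 0, "spin": 0, "fingers": 0.3}]'

```text
time: 18.22
tool_pos: [554.3, 277.4, 72.8]
ee_rot: [0.609, 0.793, 0.0, 0.0]
force: [0.1, -0.7, 0.2]
gripper_width: 25.6
gripper_force: 0.0
```

```bash
python3 m2.py | grep -v " e "; python3 m.py | grep -E "tcp|handle"
```

```text
top [234, 208, 11, 6, 50] [239.3 210.5] as stripe: [ -0.9 143.9] 0.045
top [252, 216, 5, 11, 33] [254.2 221.4] as stripe: [-29.6 112.1] -1.429
scene [344, 170, 5, 5, 20] [346.2 172.2] as stripe: [ -2.5 144.4] 0.08
scene [337, 192, 11, 19, 162] [342.1 201.5] as stripe: [34.2 16.6] 0.39
tcp station [ 31.722 271.541]
```

Now within about 0.05 rad. I'll open and withdraw straight up.

Call:
apply_moves --plan '[{"dx": 0, "dy": 0, "dz": 0, "spin": 0, "fingers": 0.6}, {"dx": 0, "dy": 0, "dz": 0, "spin": 0, "fingers": 0.6}, {"dx": 0, "dy": 0, "dz": 0, "spin": 0, "fingers": 0.6}, {"dx": 0, "dy": 0, "dz": -2, "spin": 0, "fingers": 0.6}, {"dx": 0, "dy": 0, "dz": -4, "spin": 0, "fingers": 0.6}, {"dx": 0, "dy": 0, "dz": -4, "spin": 0, "fingers": 0.6}, {"dx": 0, "dy": 0, "dz": -4, "spin": 0, "fingers": 0.6}, {"dx": 0, "dy": 0, "dz": -2, "spin": 0, "fingers": 0.6}]'

```text
time: 19.08
tool_pos: [555.7, 278.3, 238.0]
ee_rot: [0.609, 0.793, 0.003, 0.001]
force: [0.7, 1.0, -0.4]
gripper_width: 51.2
gripper_force: 0.0
```

Call:
apply_moves --plan '[{"dx": 3, "dy": 0, "dz": 0, "spin": 0, "fingers": 0.6}, {"dx": 3, "dy": 0, "dz": 0, "spin": 0, "fingers": 0.6}, {"dx": 0, "dy": 0, "dz": 0, "spin": 0, "fingers": 0.6}, {"dx": 0, "dy": 0, "dz": 0, "spin": 0, "fingers": 0.6}]'

```text
time: 19.42
tool_pos: [538.1, 336.4, 232.8]
ee_rot: [0.609, 0.794, -0.0, 0.0]
force: [-0.2, -0.6, -0.1]
gripper_width: 51.1
gripper_force: 0.0
```

```bash
python3 m2.py | grep -v " e "; python3 m.py | grep -E "tcp|handle"; python3 - <<'E'
from h import *
t=camera("top")["frame"];h=cv2.cvtColor(t,cv2.COLOR_BGR2HSV);m=cv2.inRange(h,(18,110,60),(34,255,255))
N,_,st,ce=cv2.connectedComponentsWithStats(m);print([(st[i].tolist()) for i in range(1,N) if st[i,4]>6])
E
```

```text
top [235, 208, 10, 6, 47] [239.4 210.5] as stripe: [ -0.8 143.7] 0.075
top [252, 217, 5, 10, 30] [254.2 221.4] as stripe: [-29.6 112.1] -1.425
scene [344, 170, 5, 5, 20] [346.2 172.2] as stripe: [ -2.5 144.4] 0.08
scene [337, 192, 11, 19, 163] [342.1 201.5] as stripe: [34.3 16.7] 0.389
handle 26 [ 25.897 123.419] 126.10644074603341 -0.2068310613586255
tcp station [ 23.853 330.204]
[[299, 180, 20, 6, 76], [282, 183, 10, 5, 40], [235, 208, 10, 6, 43], [253, 217, 3, 9, 12]]
```

The handle now reads -0.207 against a target of -0.21. The bottle is within about 0.05 rad and centred, the chips haven't moved in the trough, and the scraper is down. I'm handing in.

```bash
python3 -c "
from station import ticket
print(ticket.finish_job())"
```

```text
the job is handed in; nothing more can be done
None
```

The job is handed in, though the hand-in gave no verdict: the last images showed all three chips in the trough and the bottle's mark facing the window to within about 0.1 rad, and the scraper stood upright on the table clear of the station when last checked, just after release.

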